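# Hold the stone cell in the inspection light

### The arm

A 6-joint arm with a two-finger parallel gripper is mounted at the origin on the work surface. World frame = base frame: x ahead of the robot, y to its left, z up, the work surface at z = 0. Lengths are in m, angles in rad, forces in N, time in s.
With the tool pointing down it reaches from about 0.325 to 0.9 m from the base axis. Payload 3.5 kg.
Tool frame: the origin (TCP) lies between the finger pads; the fingertips stand 8 mm ahead of it and the grasp point (between the pads) lies 11 mm behind it (robot.nose_length is the distance from the TCP to the fingertips, in m); z points along the fingers, x is the direction in which the jaws open and shut, and the axes are right-handed (so a half turn about z gives the same grasp; the last joint's range is limited). The gripper opens to 85 mm and grips with 20 to 120 N. Pads are 22 mm wide; open, the fingers measure 114 mm over their backs; the gripper's body (76 mm by 85 mm) begins 54 mm behind the grasp point. The pads swing forward as they close: fully open they stand 13 mm farther back than shut.
Start: joints at [-1.344, 0.276, -0.026, 1.268, 0, 1.467], TCP at [0.202, -0.591, 0.239] pointing down, gripper open.
Joint ranges: [-3.12, 3.12], [-0.85, 1.88], [-1.08, 1.24], [-1.95, 2.15], [-1.57, 1.53], [-3.14, 3.14]. Speed limits (rad/s): [2.57, 2.57, 3.14, 3.14, 3.14, 3.14].

### API

Orientations are given as a unit quaternion [x, y, z, w].
In Python, from workcell import robot gives the robot as it stands.
- The arm moves only by the shell command python3 -m handwheel 'ROWS' [FORCE]. ROWS is a JSON object of lists of equal length, an entry for each row: "travel": the shift along the tool's x, y, z in cm, a list of three; "roll": the turn about the tool's z in rad; "hand": the opening, from 0 (shut) to 1 (fully open). A call has 1 to 5 rows; each row is the pose to reach, as a shift and turn from the pose measured when the call began, along the tool's axes at that moment; what a row does not reach only later rows make up. A row lasts 1/12 s, in which the tool goes at most 41.7 mm and 7.16 degrees, less where a joint would pass 70% of its speed; a pose out of reach is approached as far as the arm can. A call with a gripper value outside its range is refused whole. The fingers move at their own pace and stop on an object; FORCE is the grip in N (left out, the last holds). Time passes only in rows, so rows that repeat a pose let the fingers close. It gives the time, the measured TCP pose, the force and the opening at its end, in the units of the state.
- robot.read_state(): the state, without advancing time (a new reading comes with each control period).
- robot.read_camera(name): name is "scene" or "side" or "wrist"; returns the picture (400x640x3 uint8, blue, green, red); there is no depth.
- robot.get_calibration(name): a dict with "camera_matrix" (3x3 intrinsics, pixels), "pose" (4x4, takes a point from camera to world coordinates). Camera axes: x right, y up, looking along -z (the intrinsics and any distortion apply to the point x, -y, -z); pixel columns grow to the right and rows downward; lengths in m; the calibration is good to about 2 mm. A picture is of the moment at which its call begins: read the wrist's pose just before it. get_calibration takes no time and is no camera call; for the wrist camera it gives the pose at the moment of the call.
- robot.close_job(): hands the job in, once; it reports no verdict.
Trained networks look in the newest picture that a camera, given by its name, has taken for a name from the list of things; names that differ only in an ending like _2 or _b are one class to them, and where a whole thing is asked for, a point or a joint stands for the part that bears it (a point fixed in the world has none). Each returns a list of dicts, best first, with "confidence" (0 to 1); they miss things now and then, are a little off and sometimes report something else, mostly with a low value. They report only what shows in the picture. A call takes as long as a camera call. They do not tell look-alikes from the thing itself.
- robot.spot_in(name, camera): "box" ([left, top, width, height] in pixels, round what is visible of it).
- robot.spot_point(name, camera): "at" ([row, column] in pixels: a listed point, or the origin of a listed thing).
The state is a dict: "clock": time; "joint_pos": joint angles; "qvel": joint speeds; "effort": joint torques, N m; "tcp_pos": TCP position; "ee_rot": TCP orientation; "force": force on the tool from outside, world axes, zero at the start; "wrist_torque": the same for the moment, N m; "gripper_width": finger opening in m.
Only numpy, scipy, OpenCV 4.12 (cv2) and the standard library are available. Lean on these libraries where they do the work, as an engineer would, in place of code of your own. Each camera call takes 0.05 s, during which the arm holds its last target.

### The job

Pull the lamp cabinet's door wide open by its handle, at least square to the cabinet, and leave it open. Then pick up the glass cell with the cut stone in it, touching it only on its two frosted sides and never on its clear windows, keep it upright, and hold it in the light path: about midway between the lamp's lens and the small screen, centred on the lens in height and sideways, with a clear window squarely facing the lens. Finish while still holding it there, and leave everything else on the table where it is.

Things in the scene. Friction and masses are not known exactly. Their poses are not given: they have to be found in the camera images.
- beam_spot (a point): Where the cell's centre belongs: on the light path midway between lens and screen, 85 mm above the table, over the lamp bench's aluminium rail (70 mm wide, 10 mm high). Its x axis runs level along the light towards the lens, y to the left seen along x, z up. The bench's yaw varies by up to 0.2 rad either way. The space around the point is free once the door is open.
- lamp_door (a joint): Hinge of the cabinet's door in rad: 0 shut, grows as the free edge swings out towards the screen, 1.57 square to the cabinet, stop at 1.9. Starts shut or ajar up to 0.15. Light friction (0.1 N m, under 1 N at the handle); it stays where it is left.
- lamp_door_hinge (a point): Point on the door's vertical hinge axis, 140 mm above the table, at x = +130, y = +105 mm in the frame of beam_spot. Its axes turn with the door: the panel (208 mm wide, 144 high, 10 thick, top 146 mm above the table) runs from it along its -y; its -x points out of the door's outer face. Seen from above the door opens clockwise.
- lamp_handle_grip (a point): Point on the axis of the door's handle, 140 mm above the table: an upright round steel post, 12 mm thick, from 84 to 162 mm above the table, upper end free, axis 45 mm off the door's outer face on one arm at 90 mm height; 180 mm along the door from the hinge, 56 mm out. Can be pinched from above at any yaw and turns between the fingers as the door swings.
- cell_center (a point): Centre of the loose glass cell, 30 mm above its underside: an upright box, 24 (x) x 40 (y) x 60 mm high, about 0.1 kg, on the table in any of three places on the right, yaw up to 0.6 rad. The narrow sides (facing +y and -y, 40 mm apart) are solid matt white frosted walls: the only faces to touch. The broad sides (facing +x, -x) are clear windows. A grey cut stone is fixed in it. z up.
- cell_windows: The cell's two clear panes, 30 mm wide (y), 3 mm thick, set 1 mm behind the edges of the frosted walls at x = +11 and -11 mm; not to be touched. Origin at the centre of the cell's underside, axes as the cell's.
- cell: The whole cell, same axes, origin at the centre of its underside.
- lamp_bench: Fixed lamp bench; origin on the table under beam_spot, same axes. Grey lamp cabinet (220 mm wide in y, 170 deep, 150 high, front open behind its door): front plane at x = +130 mm, centred on y = 0, lens 48 mm across, 19 mm inside. Screen, 64 x 64 x 6 mm on a thin post, at x = -130 mm, centred at light height, top 117 mm above the table.
- jar_center (a point): Bystander: centre of a round lidded glass jar, 52 mm across, 75 mm high, loose; in one of the three places.
- cup_center (a point): Bystander: centre of a white open cup, 60 mm across, 70 mm high, loose; in one of the three places.
- pliers: Bystander: small pliers lying flat, 140 mm long along x, 60 wide, 14 mm high, loose.
- tape: Bystander: roll of tape lying flat, 72 mm across, 18 mm high, loose.
- bangle1: Bystander: steel ring blank lying flat, 32 mm across, 6 mm high, loose.
- bangle2: Bystander: brass ring blank lying flat, 32 mm across, 6 mm high, loose.
Not all that is in view belongs to the job. Several things look just like the cell: the one meant starts nearest to the robot's base.

How it is judged:
On the way, in this order (a step that is already met when the one before it is completed fails the run):
1. the door is being opened by its handle (value of joint lamp_door between 0.3 and 1.3 rad and contact force between the fingers and lamp_door_c1 above 0.1 N).
2. the door stands open, square to the cabinet or beyond (value of joint lamp_door above 1.4 rad), for 0.2 s.
3. the cell is lifted off the table in the fingers (height (world z) of cell_center above 0.05 m and contact force between the fingers and cell above 1 N), for 0.2 s.
At the end, for the whole second after the job is handed in: Cell gripped in the fingers, carried by nothing else, at rest, upright (0.15 rad); its centre within 45 mm along the light, 10 mm sideways and 12 mm in height of beam_spot; windows facing the lens within 0.17 rad, untouched; door open at least 1.35 rad (x of cell_center in the frame of beam_spot between -0.045 and 0.045 m and y of cell_center in the frame of beam_spot between -0.01 and 0.01 m and z of cell_center in the frame of beam_spot between -0.012 and 0.012 m and angle between the x axis of cell and the x axis of beam_spot, either way round below 0.17 rad and angle between cell's own z axis and vertical below 0.15 rad and contact force between the fingers and cell above 1 N and contact force between cell and lamp_bench below 0.1 N and contact force between the fingers and cell_windows below 0.3 N and linear speed of cell below 0.03 m/s and value of joint lamp_door above 1.35 rad); the arm keeps its last pose, push and grip.
It fails at once if a finger touches a clear window of the cell (contact force between the fingers and cell_windows above 0.5 N).
It fails at once if the cell is tipped by more than 0.5 rad (angle between cell's own z axis and vertical above 0.5 rad).
It fails at once if a bystander is moved by more than 3 cm (distance of any of jar_center, cup_center, pliers, tape, bangle1, bangle2 from where it was at the start of the episode above 0.03 m).
It also fails if it takes over 64 s, if anything falls off the work surface, if the arm or the gripper's body presses on something with over 40 N, if the wrist force passes 120 N, or if a joint passes its speed limit or range.

## Working session

There is one attempt and no reset: what is moved stays moved. The work goes in short steps, Python scripts to look and compute and a shell command to move; the robot and the scene stay as the last step left them, time stands still between calls to the robot, and variables do not carry over. Pictures are saved under pics/ and viewed, and the job is handed in when it is done.

```bash
ls; mkdir -p pics
python3 - <<'E'
from workcell import robot
import cv2
s=robot.read_state();print({k:(v if not hasattr(v,'round') else v) for k,v in s.items()})
for c in ["scene","side","wrist"]:
    cv2.imwrite(f"pics/a_{c}.png",robot.read_camera(c))
    k=robot.get_calibration(c);print(c,k)
E
```

```text
pics
{'clock': 0.0, 'joint_pos': array([-1.34441909e+00,  2.77179368e-01, -2.78975326e-02,  1.26800187e+00,
       -1.64552297e-05,  1.46740688e+00]), 'qvel': array([ 1.20589653e-03,  1.99417991e-03, -1.64719271e-04, -2.18825162e-05,
        7.77344034e-04, -3.79203040e-04]), 'effort': array([ 1.60217252e-03, -4.45504260e+01,  2.95206964e+01,  1.63195620e-02,
       -1.42012141e-04, -8.32864146e-06]), 'tcp_pos': array([ 0.20220794, -0.59057355,  0.23812305]), 'ee_rot': array([ 8.13578694e-01, -5.81453701e-01, -8.60480126e-04, -7.49682336e-04]), 'force': array([0.27702351, 0.44192772, 0.11868964]), 'wrist_torque': array([-0.01172213,  0.01870969,  0.06160408]), 'gripper_width': 0.0855277960625822}
scene {'camera_matrix': array([[371.96070391,   0.        , 310.22665035],
       [  0.        , 371.96070391, 197.97921661],
       [  0.        ,   0.        ,   1.        ]]), 'pose': array([[-0.62355817, -0.51069312,  0.5919187 ,  1.07759011],
       [ 0.78148718, -0.38657312,  0.48973361,  0.3422192 ],
       [-0.02128373,  0.76795427,  0.64015096,  0.6736424 ],
       [ 0.        ,  0.
[... 299 characters left out ...]
8899e-01],
       [-3.24402993e-01,  6.63033095e-01, -6.74647918e-01,
        -7.17575934e-01],
       [ 6.70430728e-04,  7.13380551e-01,  7.00776527e-01,
         7.28254052e-01],
       [ 0.00000000e+00,  0.00000000e+00,  0.00000000e+00,
         1.00000000e+00]])}
wrist {'camera_matrix': array([[293.44791511,   0.        , 322.70961058],
       [  0.        , 293.44791511, 197.24692295],
       [  0.        ,   0.        ,   1.        ]]), 'pose': array([[ 0.32421138,  0.90098632,  0.28828915,  0.27647018],
       [-0.94598251,  0.30943906,  0.09677066, -0.56608965],
       [-0.00201888, -0.30409064,  0.95264096,  0.37293064],
       [ 0.        ,  0.        ,  0.        ,  1.        ]])}
```

View pics/a_scene.png

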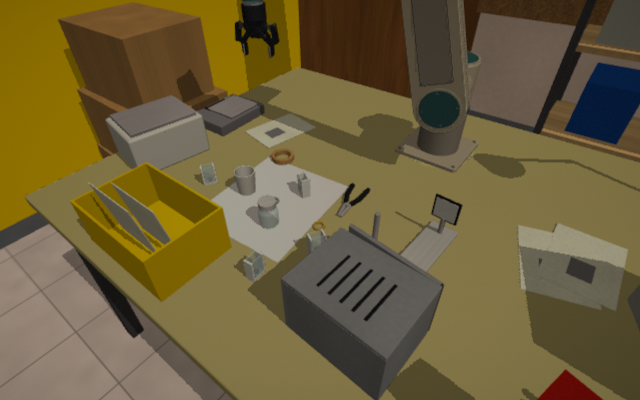

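View pics/a_side.png

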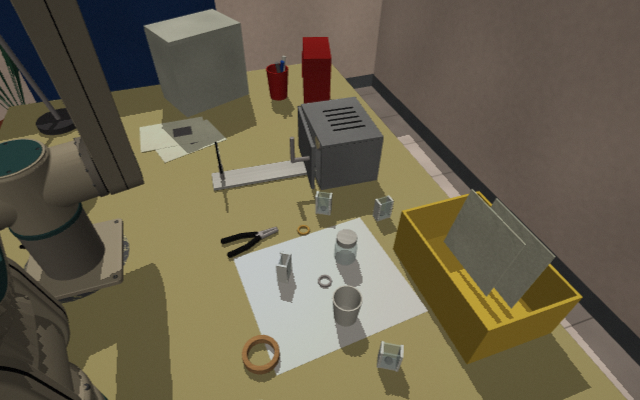

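View pics/a_wrist.png

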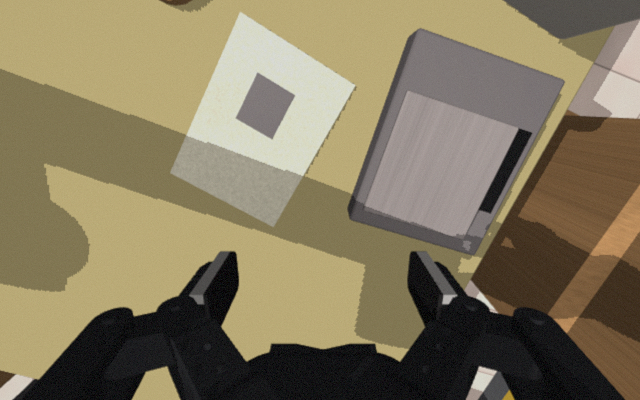

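The side view shows the cabinet at about (340,140) with its handle post at (292,150), the rail and the screen at (218,165). Four cell look-alikes stand at (285,267), (323,203), (384,208) and (390,356). Next I'll measure them.

```bash
cat > h.py <<'E'
import numpy as np, cv2
from workcell import robot
def ray(c,uv,cal=None):
    k=cal or robot.get_calibration(c);K=k['camera_matrix'];P=k['pose']
    d=np.linalg.inv(K)@np.array([uv[0],uv[1],1.]);d=np.array([d[0],-d[1],-d[2]])
    return P[:3,3],P[:3,:3]@d
def onz(c,uv,z,cal=None):
    o,d=ray(c,uv,cal);return o+d*(z-o[2])/d[2]
def proj(c,p,cal=None):
    k=cal or robot.get_calibration(c);K=k['camera_matrix'];P=k['pose']
    q=P[:3,:3].T@(np.asarray(p)-P[:3,3]);u=K@np.array([q[0],-q[1],-q[2]]);return u[:2]/u[2]
def tri(obs):
    A=np.zeros((3,3));b=np.zeros(3)
    for o,d in obs:
        d=d/np.linalg.norm(d);M=np.eye(3)-np.outer(d,d);A+=M;b+=M@o
    return np.linalg.solve(A,b)
E
python3 - <<'E'
from h import *
np.set_printoptions(precision=4,suppress=True)
Z=dict(lamp_handle_grip=.14,lamp_door_hinge=.14,cell_center=.03,beam_spot=.085,lamp_bench=0.,jar_center=.0375,cup_center=.035)
for n,z in Z.items():
    for c in ["scene","side"]:
        for r in robot.spot_point(n,c)[:6]:
            uv=r['at'][::-1]; print(n,c,round(r['confidence'],2),np.array(uv).round(1),onz(c,uv,z))
for n in ['pliers','tape','bangle1','bangle2']:
    for r in robot.spot_point(n,'side')[:3]:
        print(n,round(r['confidence'],2),onz('side',r['at'][::-1],.005))
print(robot.read_state()['clock'])
E
```

```text
lamp_handle_grip scene 0.72 [374.6 223.7] [0.5688 0.0913 0.14  ]
lamp_handle_grip side 0.76 [292.3 146.5] [0.5598 0.0791 0.14  ]
lamp_door_hinge scene 0.92 [438.5 285.3] [0.6347 0.2587 0.14  ]
lamp_door_hinge scene 0.64 [283. 158.] [ 0.5007 -0.2226  0.14  ]
lamp_door_hinge side 0.93 [298.9 110.7] [0.6299 0.2422 0.14  ]
cell_center scene 0.74 [316.3 242. ] [ 0.6009 -0.0373  0.03  ]
cell_center scene 0.58 [253.7 265.6] [ 0.7425 -0.1039  0.03  ]
cell_center scene 0.55 [304.9 185.7] [ 0.4493 -0.1958  0.03  ]
cell_center scene 0.52 [208.5 175.3] [ 0.5818 -0.4543  0.03  ]
cell_center side 0.97 [384.4 204.9] [ 0.7519 -0.0954  0.03  ]
cell_center side 0.66 [280.6 265.4] [ 0.4446 -0.1957  0.03  ]
cell_center side 0.57 [393.  357.3] [ 0.5833 -0.4657  0.03  ]
cell_center side 0.54 [324.1 204.1] [ 0.6052 -0.0421  0.03  ]
beam_spot scene 0.57 [414.4 238.7] [0.5047 0.158  0.085 ]
beam_spot side 0.83 [265.4 150.3] [0.5046 0.1606 0.085 ]
beam_spot side 0.72 [285.8 273.2] [ 0.4405 -0.2591  0.085 ]
lamp_bench scene 0.83 [409.8 264.2] [0.5026 0.16   0.    ]
lamp_bench side 0.59 [267.6 168.8] [0.5104 0.1841 0.    ]
jar_center scene 0.58 [269.  215.7] [ 0.6074 -0.1841  0.0375]
jar_center side 0.8 [347.7 245.3] [ 0.606  -0.196   0.0375]
cup_center scene 0.78 [245.1 183.2] [ 0.5474 -0.3344  0.035 ]
cup_center scene 0.4 [349.4 207.6] [ 0.4562 -0.041   0.035 ]
cup_center scene 0.23 [316.2 224.3] [ 0.5576 -0.0712  0.035 ]
cup_center side 0.66 [348.3 306.4] [ 0.5454 -0.3433  0.035 ]
pliers 0.8 [ 0.4179 -0.0636  0.005 ]
tape 0.95 [ 0.3526 -0.3765  0.005 ]
tape 0.51 [0.5266 0.2579 0.005 ]
bangle1 0.52 [ 0.5319 -0.2496  0.005 ]
bangle1 0.47 [ 0.5361 -0.0844  0.005 ]
bangle2 0.52 [ 0.5319 -0.2496  0.005 ]
bangle2 0.47 [ 0.5361 -0.0844  0.005 ]
1.05
```

Run:
```python
import cv2
a=cv2.imread('pics/a_scene.png')[180:385,270:480];cv2.imwrite('pics/b1.png',cv2.resize(a,None,fx=2.8,fy=2.8,interpolation=cv2.INTER_CUBIC))
a=cv2.imread('pics/a_side.png')[85:215,200:390];cv2.imwrite('pics/b2.png',cv2.resize(a,None,fx=4,fy=4,interpolation=cv2.INTER_CUBIC))
a=cv2.imread('pics/a_side.png')[230:310,240:320];b=cv2.imread('pics/a_scene.png')[150:230,265:345]
import numpy as np
cv2.imwrite('pics/b3.png',np.hstack([cv2.resize(q,None,fx=5,fy=5,interpolation=cv2.INTER_CUBIC) for q in (a,b)]))
```

```text
(no output)
```

View pics/b1.png

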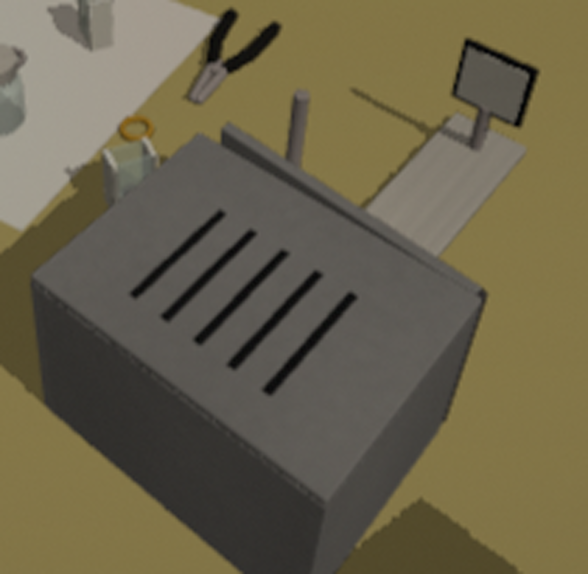

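View pics/b2.png

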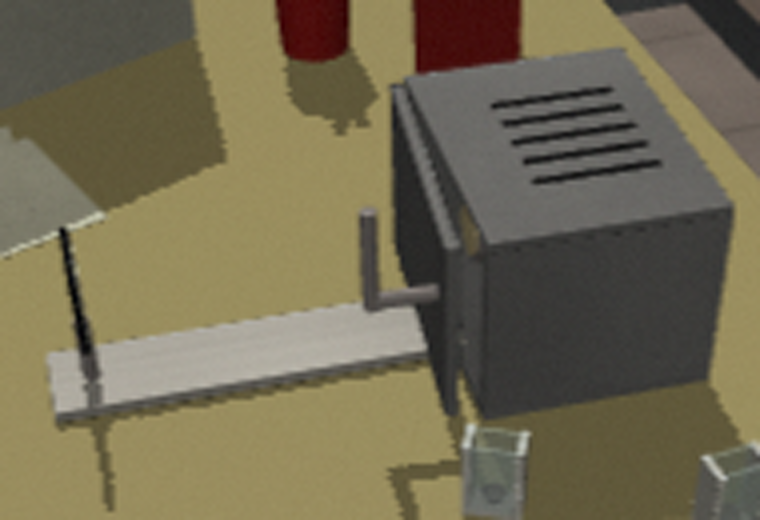

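View pics/b3.png

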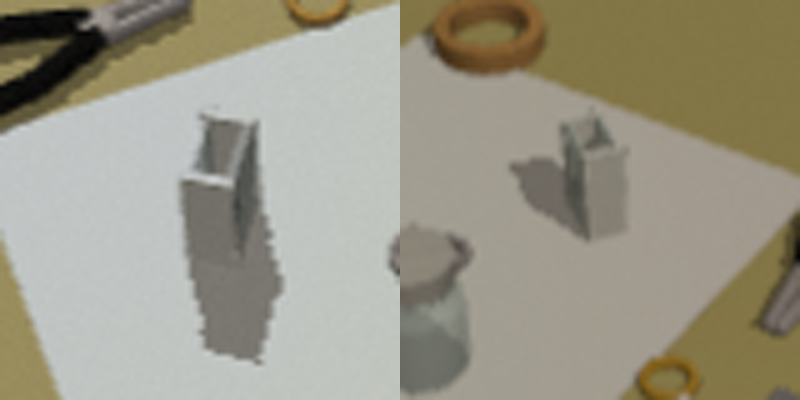

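Run:
```python
from h import *
from scipy.optimize import least_squares
np.set_printoptions(precision=4,suppress=True)
S=lambda x,y:np.array([270+x/2.8,180+y/2.8]); T=lambda x,y:np.array([200+x/4,85+y/4])
fr,fl,br,bl=(.13,-.11,.15),(.13,.11,.15),(.3,-.11,.15),(.3,.11,.15)
obs=[('scene',S(200,135),fr),('scene',S(35,277),br),('scene',S(328,500),bl),('scene',S(480,297),fl),
('side',T(485,247),fr),('side',T(732,207),br),('side',T(625,48),bl),('side',T(408,80),fl),
('scene',S(467,40),(-.127,-.032,.117)),('scene',S(537,70),(-.127,.032,.117)),('side',T(63,228),(-.13,.032,.117))]
cals={c:robot.get_calibration(c) for c in('scene','side')}
def f(p,full=False):
    R=np.array([[np.cos(p[2]),-np.sin(p[2]),0],[np.sin(p[2]),np.cos(p[2]),0],[0,0,1]])
    e=[proj(c,R@np.array(q)+[p[0],p[1],0],cals[c])-uv for c,uv,q in obs]
    return np.array(e) if full else np.ravel(e)
r=least_squares(f,[.505,.159,-.06],loss='soft_l1');p=r.x;print(p);print(f(p,True))
# door
obsd=[('scene',S(300,97),(-.056,-.18,.162)),('side',T(368,210),(-.056,-.18,.162)),('scene',S(228,125),(-.0055,-.208,.146)),('side',T(455,240),(-.01,-.208,.146))]
R=lambda a:np.array([[np.cos(a),-np.sin(a),0],[np.sin(a),np.cos(a),0],[0,0,1]])
h=R(p[2])@[.13,.105,0]+[p[0],p[1],0]
def g(a): return np.ravel([proj(c,R(p[2]-a[0])@np.array(q)+h,cals[c])-uv for c,uv,q in obsd])
r2=least_squares(g,[.1]);a=r2.x[0];print('door',a,r2.fun,'hinge',h,'handle',h+R(p[2]-a)@[-.056,-.18,0])
for ang in(.3,.6,.9,1.2,1.5,1.6,1.7,1.75):print(ang,(h+R(p[2]-ang)@[-.056,-.18,0])[:2])
o=[('scene',(374.6,223.7)),('side',(292.3,146.5))]
print(tri([ray(*x) for x in o]))
print(tri([ray('scene',S(300,97)),ray('side',T(368,210))]))
# cell top corners
C=lambda x,y:(240+x/5,230+y/5)
for q in [(182,178),(238,180),(203,112),(257,120)]:print(onz('side',C(*q),.06))
D=lambda x,y:(265+(x-400)/5,150+y/5)
for q in [(560,120),(590,110),(583,152),(627,150)]:print(onz('scene',D(*q),.06))
```

```text
[ 0.5039  0.1651 -0.0654]
[[-0.522  -1.587 ]
 [-2.4234 -1.1504]
 [-0.7431  0.4711]
 [ 0.9815  0.1815]
 [-0.3003 -1.4213]
 [ 0.0789 -1.3045]
 [-1.7069 -1.4657]
 [-2.1299 -2.0102]
 [-1.3674 -0.1177]
 [-0.2908  0.9376]
 [-1.0761 -1.5027]]
door 0.05956488670702126 [-0.6148 -0.7999 -0.1874 -0.6042 -2.0991  0.5009 -2.1102  1.2   ] hinge [0.6405 0.2613 0.    ] handle [0.5625 0.0897 0.    ]
0.3 [0.5239 0.1132]
0.6 [0.4853 0.1543]
0.9 [0.4606 0.2049]
1.2 [0.452  0.2606]
1.5 [0.4602 0.3164]
1.6 [0.4666 0.3341]
1.7 [0.4747 0.3511]
1.75 [0.4794 0.3593]
[0.5624 0.0881 0.1333]
[0.5626 0.0907 0.1599]
[ 0.4312 -0.2157  0.06  ]
[ 0.4535 -0.2245  0.06  ]
[ 0.4496 -0.1839  0.06  ]
[ 0.4707 -0.1959  0.06  ]
[ 0.4507 -0.2221  0.06  ]
[ 0.4332 -0.2147  0.06  ]
[ 0.4657 -0.1929  0.06  ]
[ 0.4499 -0.1748  0.06  ]
```

```bash
cat >> h.py <<'E'
from scipy.spatial.transform import Rotation as Ro
def go(xyz,yaw):
    "print shift (cm, tool axes) and roll to reach xyz with tool x at yaw"
    s=robot.read_state();R=Ro.from_quat(s['ee_rot']).as_matrix()
    t=R.T@(np.array(xyz)-s['tcp_pos'])*100
    y=np.arctan2(R[1,0],R[0,0]);print('tcp',s['tcp_pos'].round(4),'yaw',round(y,3),'tilt',R[:2,2].round(3),'j6',s['joint_pos'][5].round(3),'t',s['clock'],'w',s['gripper_width'].round(4),'F',s['force'].round(1))
    print('travel cm',t.round(2),'|',np.linalg.norm(t).round(1),'roll',round(-(yaw-y),3))
E
python3 -c "
from h import *
go((.5625,.090,.238),1.446)"
```

```text
Traceback (most recent call last):
  File "h.py", line 22, in go
    y=np.arctan2(R[1,0],R[0,0]);print('tcp',s['tcp_pos'].round(4),'yaw',round(y,3),'tilt',R[:2,2].round(3),'j6',s['joint_pos'][5].round(3),'t',s['clock'],'w',s['gripper_width'].round(4),'F',s['force'].round(1))
                                                                                                                                                              ^^^^^^^^^^^^^^^^^^^^^^^^
AttributeError: 'float' object has no attribute 'round'
```

```bash
sed -i "s/s\['gripper_width'\].round(4)/round(s['gripper_width'],4)/" h.py; python3 -c "
from h import *
go((.5625,.090,.238),1.446)"
```

```text
tcp [ 0.2024 -0.5913  0.2393] yaw -1.241 tilt [ 0. -0.] j6 1.467 t 1.05 w 0.0855 F [-0.2  0.2  0.1]
travel cm [-52.8  -56.13   0.13] | 77.1 roll -2.687
```

```bash
python3 -m handwheel '{"travel":[[-2.5,-2.6,0],[-5,-5.2,0],[-7.5,-7.8,0],[-10,-10.4,0],[-12.5,-13,0]],"roll":[-0.12,-0.24,-0.36,-0.48,-0.6],"hand":[1,1,1,1,1]}'; python3 -c "
from h import *
go((.5625,.090,.238),1.446)"
```

```text
clock: 1.47
tcp_pos: [0.2853, -0.4295, 0.2394]
ee_rot: [0.95, -0.313, 0.0, 0.0]
force: [-0.2, 0.1, 0.5]
gripper_width: 0.0855
tcp [ 0.2853 -0.4295  0.2394] yaw -0.636 tilt [ 0. -0.] j6 1.097 t 1.4667 w 0.0855 F [-0.2  0.1  0.5]
travel cm [ -8.55 -58.26   0.13] | 58.9 roll -2.082
```

```bash
python3 -m handwheel '{"travel":[[-0.5,-3.6,0],[-1,-7.2,0],[-1.5,-10.8,0],[-2,-14.4,0],[-2.5,-18,0]],"roll":[-0.12,-0.24,-0.36,-0.48,-0.6],"hand":[1,1,1,1,1]}'; python3 -c "
from h import *
go((.5625,.090,.238),1.446)
cv2.imwrite('pics/c1.png',robot.read_camera('wrist'))
for r in robot.spot_point('cell_center','wrist')[:4]:print(r,onz('wrist',r['at'][::-1],.03))"
```

```text
clock: 1.88
tcp_pos: [0.3726, -0.2683, 0.2396]
ee_rot: [1.0, -0.015, 0.0, 0.0]
force: [0.8, -0.0, -0.2]
gripper_width: 0.0853
tcp [ 0.3726 -0.2683  0.2396] yaw -0.03 tilt [ 0.001 -0.001] j6 0.836 t 1.8833 w 0.0853 F [ 0.8 -0.  -0.2]
travel cm [ 17.9  -36.38   0.16] | 40.5 roll -1.476
{'at': [302.3, 476.4], 'confidence': 0.93} [ 0.58239953 -0.45643095  0.03      ]
{'at': [111.7, 389.8], 'confidence': 0.65} [ 0.45141666 -0.19857661  0.03      ]
```

View pics/c1.png

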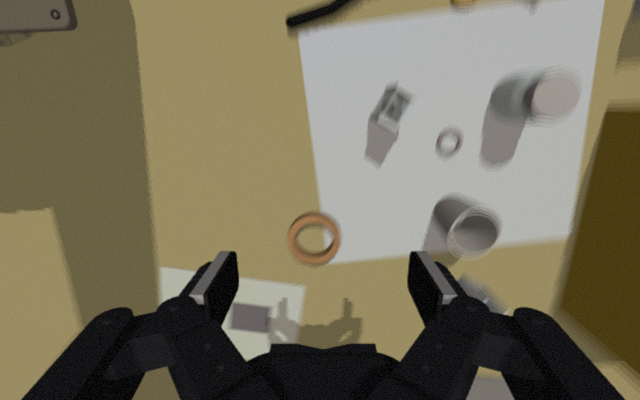

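The wrist view (blurred by motion) shows the chosen cell at about (390,110), which gives (0.451, −0.199) and agrees with the other cameras. Continuing to the handle.

```bash
python3 -m handwheel '{"travel":[[1.5,-3.1,0],[3,-6.2,0],[4.5,-9.3,0],[6,-12.4,0],[7.5,-15.5,0]],"roll":[-0.12,-0.24,-0.36,-0.48,-0.6],"hand":[1,1,1,1,1]}'; python3 -c "
from h import *
go((.5625,.090,.238),1.446)"
```

```text
clock: 2.4
tcp_pos: [0.4532, -0.1121, 0.2401]
ee_rot: [0.959, 0.284, 0.001, -0.0]
force: [1.4, -1.0, -0.1]
gripper_width: 0.0857
tcp [ 0.4532 -0.1121  0.2401] yaw 0.577 tilt [0.002 0.001] j6 0.612 t 2.4 w 0.0857 F [ 1.4 -1.  -0.1]
travel cm [ 20.18 -10.98   0.24] | 23.0 roll -0.869
```

```bash
python3 -m handwheel '{"travel":[[3.3,-1.8,0],[6.6,-3.6,0],[9.9,-5.4,0],[13.2,-7.2,0],[16,-8.7,0]],"roll":[-0.12,-0.24,-0.36,-0.48,-0.6],"hand":[1,1,1,1,1]}'; python3 -m handwheel '{"travel":[[0,0,0],[0,0,0]],"roll":[-0.12,-0.24],"hand":[1,1]}'; python3 -c "
from h import *
go((.5625,.090,.238),1.446)
cv2.imwrite('pics/c2.png',robot.read_camera('wrist'))
for r in robot.spot_point('lamp_handle_grip','wrist')[:4]:print(r,onz('wrist',r['at'][::-1],.14))
go((.5625,.090,.238),1.446)"
```

```text
clock: 2.82
tcp_pos: [0.5411, 0.0497, 0.2405]
ee_rot: [0.83, 0.557, 0.001, 0.0]
force: [-0.5, -0.9, 0.4]
gripper_width: 0.0858
clock: 2.98
tcp_pos: [0.5424, 0.0508, 0.2404]
ee_rot: [0.755, 0.656, 0.001, 0.001]
force: [1.0, -1.0, -0.6]
gripper_width: 0.0856
tcp [0.5424 0.0508 0.2404] yaw 1.43 tilt [0.003 0.   ] j6 0.115 t 2.9833 w 0.0856 F [ 1.  -1.  -0.6]
travel cm [4.16 1.44 0.25] | 4.4 roll -0.016
{'at': [213.7, 371.2], 'confidence': 0.88} [0.56019841 0.08864744 0.14      ]
{'at': [214.3, 7.5], 'confidence': 0.75} [ 0.51456691 -0.21913225  0.14      ]
tcp [0.5416 0.0496 0.2404] yaw 1.422 tilt [0.003 0.   ] j6 0.121 t 3.0833 w 0.0852 F [-0.2 -0.1  0.6]
travel cm [4.3  1.47 0.24] | 4.6 roll -0.024
```

View pics/c2.png

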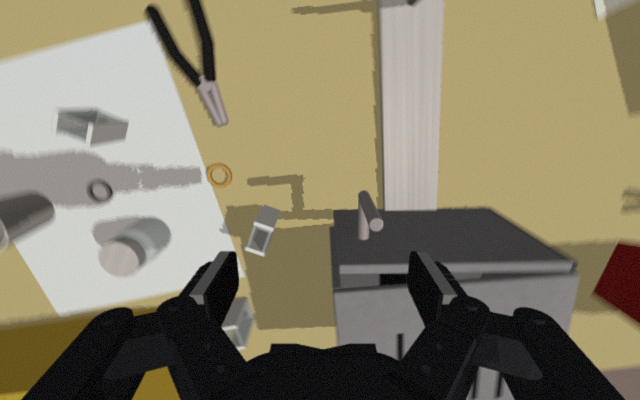

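The wrist view shows the handle post with its top at about (376,223), just left of the door's outer face, and the rail running up the picture. I'll check the handle and rail against the earlier fit.

```bash
python3 -c "
from h import *
print(onz('wrist',(375,223),.162))
L=[onz('wrist',p,.01) for p in((379.5,20),(383.5,200))];R=[onz('wrist',p,.01) for p in((443,20),(439,200))]
print(L,R)
for a,b in (L,R): print(np.arctan2(*(b-a)[1::-1]))
for p in((340,267),(574,264)):print(onz('wrist',p,.146))
go((.5605,.0895,.24),1.446)"
```

```text
[0.55944453 0.08821762 0.162     ]
[array([0.38877488, 0.13523278, 0.01      ]), array([0.59645399, 0.12190238, 0.01      ])] [array([0.39903854, 0.20390308, 0.01      ]), array([0.60724453, 0.19383275, 0.01      ])]
-0.06409956645014453
-0.04832946361331309
[0.60405133 0.05561572 0.146     ]
[0.63181634 0.26069031 0.146     ]
tcp [0.5416 0.0496 0.2404] yaw 1.422 tilt [0.003 0.   ] j6 0.121 t 3.0833 w 0.0852 F [-0.2 -0.1  0.6]
travel cm [4.23 1.28 0.04] | 4.4 roll -0.024
```

```bash
python3 -m handwheel '{"travel":[[2.2,0.7,0],[4.1,1.3,0],[4.1,1.3,3.5],[4.1,1.3,7],[4.1,1.3,10.3]],"roll":[-0.02,-0.02,-0.02,-0.02,-0.02],"hand":[1,1,1,1,1]}' 40;  python3 -m handwheel '{"travel":[[0,0,0.1],[0,0,0.1]],"roll":[0,0],"hand":[1,1]}'; python3 -c "
from h import *
go((.560,.0885,.137),1.446)
cv2.imwrite('pics/c3.png',robot.read_camera('wrist'));cv2.imwrite('pics/c3s.png',cv2.resize(robot.read_camera('side')[60:260,160:420],None,fx=3,fy=3))"
```

```text
clock: 3.5
tcp_pos: [0.5617, 0.0876, 0.1369]
ee_rot: [0.753, 0.658, 0.002, 0.002]
force: [-0.1, 0.2, -0.3]
gripper_width: 0.0854
clock: 3.67
tcp_pos: [0.5596, 0.0867, 0.134]
ee_rot: [0.754, 0.657, -0.0, 0.0]
force: [0.1, -0.4, 0.1]
gripper_width: 0.0855
tcp [0.5596 0.0867 0.134 ] yaw 1.433 tilt [-0. -0.] j6 0.177 t 3.6667 w 0.0855 F [ 0.1 -0.4  0.1]
travel cm [ 0.18  0.01 -0.3 ] | 0.4 roll -0.013
```

View pics/c3.png

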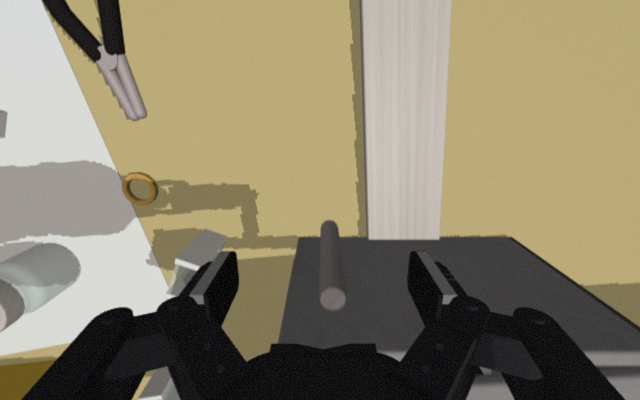

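View pics/c3s.png

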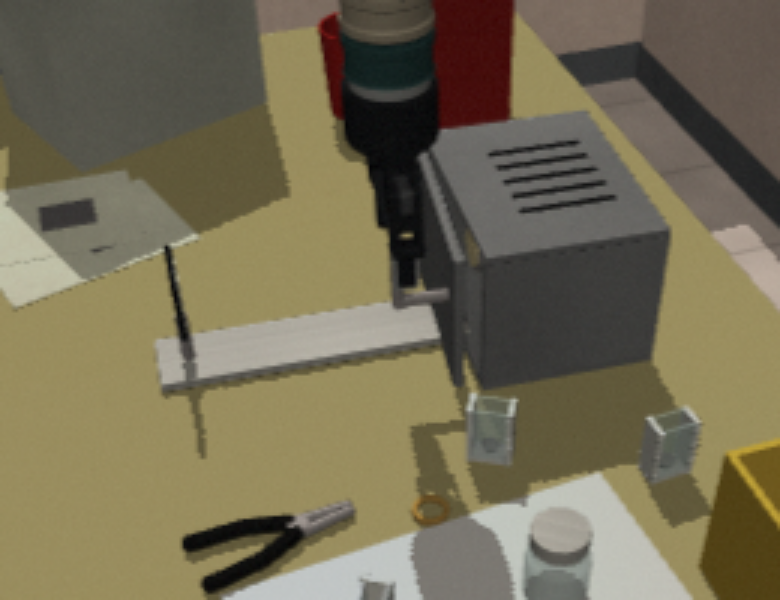

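The post top at (333,298) sits between the jaws. Closing on it now.

```bash
python3 -m handwheel '{"travel":[[0.2,0,-0.2],[0.2,0,-0.2],[0.2,0,-0.2],[0.2,0,-0.2],[0.2,0,-0.2]],"roll":[0,0,0,0,0],"hand":[0,0,0,0,0]}' 40;python3 -m handwheel '{"travel":[[0,0,0],[0,0,0],[0,0,0]],"roll":[0,0,0],"hand":[0,0,0]}'; python3 -c "
from h import *
go((.560,.0885,.137),1.446)"
```

```text
clock: 4.18
tcp_pos: [0.5638, 0.0891, 0.1406]
ee_rot: [0.754, 0.657, 0.003, 0.003]
force: [0.4, -0.3, -0.1]
gripper_width: 0.0255
clock: 4.43
tcp_pos: [0.5643, 0.0901, 0.1408]
ee_rot: [0.753, 0.658, 0.005, 0.003]
force: [0.7, 4.2, -0.8]
gripper_width: 0.0107
tcp [0.5643 0.0901 0.1408] yaw 1.435 tilt [0.01  0.002] j6 0.18 t 4.4333 w 0.0107 F [ 0.7  4.2 -0.8]
travel cm [-0.21 -0.41  0.38] | 0.6 roll -0.011
```

```bash
cat >> h.py <<'E'
def arc(steps,h=(.6405,.2613)):
    s=robot.read_state();R=Ro.from_quat(s['ee_rot']).as_matrix();h=np.array(h)
    v=s['tcp_pos'][:2]-h
    print('r',np.linalg.norm(v).round(4),'door est', round(-.0654-(np.arctan2(v[1],v[0])-np.arctan2(-.18,-.056)),3),'z',s['tcp_pos'][2].round(3),'F',s['force'].round(1),'w',s['gripper_width'],'tilt',R[:2,2].round(3))
    for a in steps:
        c,n=np.cos(-a),np.sin(-a);w=np.array([c*v[0]-n*v[1],n*v[0]+c*v[1]])*.1885/np.linalg.norm(v)
        print((R.T@np.append(w-v,0)*100).round(2))
E
python3 -c "
from h import *
arc([.1,.2,.3,.4,.5])"
```

```text
r 0.1874 door est 0.052 z 0.141 F [ 0.7  4.2 -0.8] w 0.010661709914856442 tilt [0.01  0.002]
[ 0.51 -1.81 -0.02]
[ 1.31 -3.52 -0.03]
[ 2.26 -5.14 -0.04]
[ 3.38 -6.66 -0.05]
[ 4.64 -8.06 -0.06]
```

```bash
python3 -m handwheel '{"travel":[[0.5,-1.8,0],[1.3,-3.5,0],[2.25,-5.1,0],[3.4,-6.65,0],[4.65,-8.05,0]],"roll":[0,0,0,0,0],"hand":[0,0,0,0,0]}'; python3 -c "
from h import *
arc([.12,.24,.36,.48,.6])"
```

```text
clock: 4.85
tcp_pos: [0.491, 0.1472, 0.1409]
ee_rot: [0.754, 0.657, 0.005, 0.004]
force: [4.0, 1.8, 1.7]
gripper_width: 0.0107
r 0.1881 door est 0.552 z 0.141 F [4.  1.8 1.7] w 0.01066759276380337 tilt [0.013 0.001]
[ 1.66 -1.53 -0.01]
[ 3.51 -2.83 -0.03]
[ 5.51 -3.89 -0.03]
[ 7.62 -4.7  -0.04]
[ 9.81 -5.26 -0.04]
```

```bash
python3 -m handwheel '{"travel":[[1.65,-1.55,0],[3.5,-2.85,0],[5.5,-3.9,0],[7.6,-4.7,0],[9.8,-5.25,0]],"roll":[0,0,0,0,0],"hand":[0,0,0,0,0]}'; python3 -c "
from h import *
arc([.12,.24,.36,.48,.6])"
```

```text
clock: 5.27
tcp_pos: [0.4496, 0.2508, 0.1408]
ee_rot: [0.754, 0.657, 0.003, 0.004]
force: [-0.1, -4.6, 5.6]
gripper_width: 0.0107
r 0.1912 door est 1.149 z 0.141 F [-0.1 -4.6  5.6] w 0.010660393813783586 tilt [ 0.01  -0.003]
[ 2.29 -0.03 -0.  ]
[ 4.55 -0.06 -0.01]
[ 6.8   0.18 -0.01]
[ 9.    0.69 -0.01]
[ 1.113e+01  1.460e+00 -1.000e-02]
```

```bash
python3 -m handwheel '{"travel":[[2.3,-0.05,0],[4.55,-0.05,0],[6.8,0.2,0],[9,0.7,0],[10.4,1.2,0]],"roll":[0,0,0,0,0],"hand":[0,0,0,0,0]}';python3 -m handwheel '{"travel":[[0,0,0],[0,0,0]],"roll":[0,0],"hand":[0,0]}'; python3 -c "
from h import *
arc([.12])
cv2.imwrite('pics/d1.png',cv2.resize(robot.read_camera('scene')[150:400,240:560],None,fx=2.4,fy=2.4))"
```

```text
clock: 5.68
tcp_pos: [0.4735, 0.3537, 0.1407]
ee_rot: [0.754, 0.657, 0.001, 0.004]
force: [-3.4, -1.1, 5.0]
gripper_width: 0.0109
clock: 5.85
tcp_pos: [0.4734, 0.3535, 0.1408]
ee_rot: [0.753, 0.658, 0.001, 0.005]
force: [0.6, -1.5, 1.6]
gripper_width: 0.0106
r 0.1908 door est -4.575 z 0.141 F [ 0.6 -1.5  1.6] w 0.010624762343331012 tilt [ 0.007 -0.006]
[ 1.97  1.16 -0.  ]
```

View pics/d1.png

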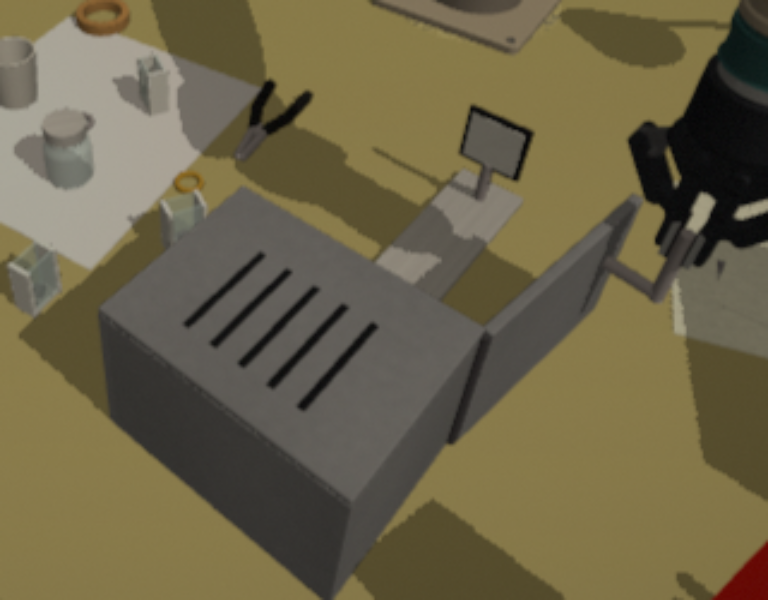

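The door stands slightly past square (about 1.71 rad by the arm's own position), with the fingers still on the post. Next I'll release, opening only part way to stay clear of the panel, and rise.

```bash
python3 -m handwheel '{"travel":[[0,0,0],[0,0,0],[0,0,0],[0,0,0]],"roll":[0,0,0,0],"hand":[0.3,0.3,0.3,0.3]}'; python3 -m handwheel '{"travel":[[0,0,-3],[0,0,-6.5],[0,0,-10],[0,0,-11],[0,0,-11]],"roll":[0,0,0,0,0],"hand":[0.3,0.3,0.3,0.3,0.3]}'; python3 -c "
from h import *
go((.4505,-.2,.24),1.11)
cv2.imwrite('pics/d2.png',robot.read_camera('wrist'))"
```

```text
clock: 6.23
tcp_pos: [0.4728, 0.3524, 0.1406]
ee_rot: [0.754, 0.657, 0.0, 0.004]
force: [0.3, 0.2, -0.3]
gripper_width: 0.0256
clock: 6.65
tcp_pos: [0.4744, 0.3542, 0.2551]
ee_rot: [0.754, 0.657, 0.004, 0.005]
force: [0.0, 0.3, 0.7]
gripper_width: 0.0257
tcp [0.4744 0.3542 0.2551] yaw 1.434 tilt [ 0.013 -0.002] j6 0.673 t 6.65 w 0.0257 F [0.  0.3 0.7]
travel cm [-55.23   5.16   1.57] | 55.5 roll 0.324
```

View pics/d2.png

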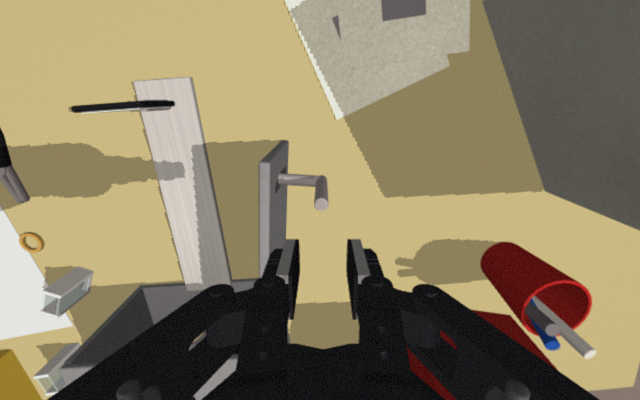

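```bash
python3 -m handwheel '{"travel":[[-3.8,0.35,0],[-7.6,0.7,0],[-11.4,1,0],[-15.2,1.4,0],[-19,1.8,0]],"roll":[0,0,0,0,0],"hand":[0.3,0.3,1,1,1]}'; python3 -m handwheel '{"travel":[[-3.8,0.35,0],[-7.6,0.7,0],[-11.4,1,0],[-15.2,1.4,0],[-19,1.8,0]],"roll":[0,0,0,0,0],"hand":[1,1,1,1,1]}'; python3 -c "
from h import *
go((.4505,-.2,.24),1.11)"
```

```text
clock: 7.12
tcp_pos: [0.4628, 0.1608, 0.25]
ee_rot: [0.754, 0.657, -0.0, 0.003]
force: [0.8, 0.3, -0.1]
gripper_width: 0.0612
clock: 7.53
tcp_pos: [0.4526, -0.0313, 0.2483]
ee_rot: [0.753, 0.657, -0.001, 0.002]
force: [1.4, 0.8, -0.3]
gripper_width: 0.0854
tcp [ 0.4526 -0.0313  0.2483] yaw 1.435 tilt [-0.    -0.004] j6 -0.073 t 7.5333 w 0.0854 F [ 1.4  0.8 -0.3]
travel cm [-16.74   2.08   0.9 ] | 16.9 roll 0.325
```

```bash
python3 -m handwheel '{"travel":[[-3.7,0.4,0.2],[-7.4,0.9,0.4],[-11.1,1.3,0.6],[-14.5,1.7,0.8],[-16.7,2.1,0.9]],"roll":[0.08,0.16,0.24,0.3,0.325],"hand":[1,1,1,1,1]}';  python3 -m handwheel '{"travel":[[0,0,0],[0,0,0],[0,0,0]],"roll":[0,0,0],"hand":[1,1,1]}'; python3 -c "
from h import *
go((.4505,-.2,.24),1.11)
cv2.imwrite('pics/e1.png',robot.read_camera('wrist'))
for r in robot.spot_point('cell_center','wrist')[:4]:print(r,onz('wrist',r['at'][::-1],.03))"
```

```text
clock: 7.95
tcp_pos: [0.4486, -0.2018, 0.2369]
ee_rot: [0.851, 0.525, -0.003, -0.0]
force: [-0.3, -0.0, -0.5]
gripper_width: 0.0855
clock: 8.2
tcp_pos: [0.4471, -0.2006, 0.2347]
ee_rot: [0.851, 0.525, -0.003, -0.002]
force: [-0.3, -0.1, 0.5]
gripper_width: 0.0857
tcp [ 0.4471 -0.2006  0.2347] yaw 1.105 tilt [-0.008  0.   ] j6 -0.086 t 8.2 w 0.0857 F [-0.3 -0.1  0.5]
travel cm [ 0.2   0.28 -0.53] | 0.6 roll -0.005
{'at': [226.9, 498.9], 'confidence': 0.84} [ 0.6081692  -0.03419884  0.03      ]
{'at': [177.1, 324.9], 'confidence': 0.74} [ 0.45327731 -0.2009074   0.03      ]
{'at': [169.3, 322.5], 'confidence': 0.4} [ 0.44354228 -0.19923146  0.03      ]
```

View pics/e1.png

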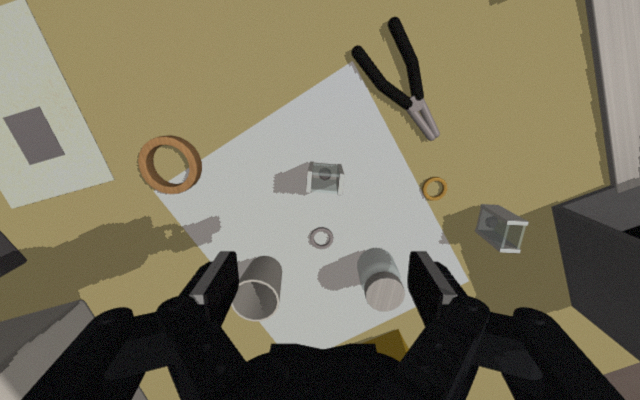

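The wrist view shows the chosen cell at (325,177), on the paper. Its white frosted walls are on the image left and right, in line with the jaws. The other look-alikes are at (500,228) and beyond. One close crop will give the exact yaw.

```bash
python3 -c "
import cv2
a=cv2.imread('pics/e1.png')[145:215,285:365];cv2.imwrite('pics/e2.png',cv2.resize(a,None,fx=8,fy=8,interpolation=cv2.INTER_CUBIC))"
```

```text
(no output)
```

View pics/e2.png

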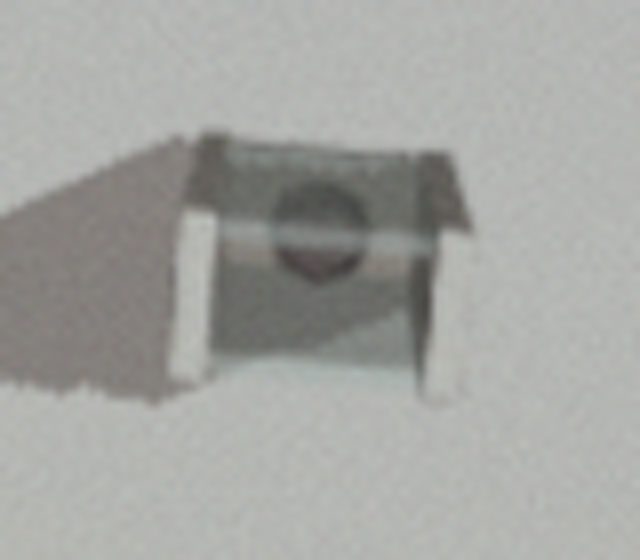

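```bash
python3 -c "
from h import *
C=lambda x,y:(285+x/8,145+y/8)
P=[onz('wrist',C(*q),.06) for q in((178,212),(168,382),(474,232),(462,402))]
a,b,c,d=P
for p in P:print(p.round(4))
print('ctr',np.mean(P,0).round(4),'w',np.linalg.norm(c-a),np.linalg.norm(d-b),np.linalg.norm(b-a),np.linalg.norm(d-c))
y1=c-a+d-b;x1=b-a+d-c;print('yaw of y',np.arctan2(y1[1],y1[0]),'x',np.arctan2(x1[1],x1[0])+np.pi/2)
for q in((205,132),(450,150)):print('bottom',onz('wrist',C(*q),0))
m=np.mean(P,0);go((m[0],m[1],.1),np.arctan2(y1[1],y1[0]))
"
```

```text
[ 0.4327 -0.2121  0.06  ]
[ 0.4533 -0.2244  0.06  ]
[ 0.4531 -0.1775  0.06  ]
[ 0.4741 -0.1893  0.06  ]
ctr [ 0.4533 -0.2008  0.06  ] w 0.04012182931526209 0.04075590648729346 0.02401576443636675 0.024093551507750666
yaw of y 1.0377923708994898 x 1.0467025852929472
bottom [ 0.43335904 -0.21120925  0.        ]
bottom [ 0.45343837 -0.17751634  0.        ]
tcp [ 0.4479 -0.2003  0.2358] yaw 1.106 tilt [-0.006 -0.001] j6 -0.086 t 8.3 w 0.0852 F [0.  0.4 1.4]
travel cm [ 0.24  0.58 13.58] | 13.6 roll 0.069
```

```bash
python3 -m handwheel '{"travel":[[0.25,0.6,2],[0.25,0.6,5],[0.25,0.6,8.5],[0.25,0.6,12],[0.25,0.6,13.5]],"roll":[0.065,0.065,0.065,0.065,0.065],"hand":[1,1,1,1,1]}';  python3 -m handwheel '{"travel":[[0,0,0.1],[0,0,0.1]],"roll":[0,0],"hand":[1,1]}'; python3 -c "
from h import *
go((.4533,-.2008,.026),1.042)
cv2.imwrite('pics/e3.png',robot.read_camera('wrist'))
go((.4533,-.2008,.026),1.042)
"
```

```text
clock: 8.72
tcp_pos: [0.4508, -0.1976, 0.0967]
ee_rot: [0.867, 0.499, -0.004, -0.004]
force: [-1.4, 0.2, 0.5]
gripper_width: 0.0852
clock: 8.88
tcp_pos: [0.4491, -0.1953, 0.0943]
ee_rot: [0.866, 0.499, -0.005, -0.006]
force: [0.1, 0.7, -0.1]
gripper_width: 0.0855
tcp [ 0.4491 -0.1953  0.0943] yaw 1.046 tilt [-0.016  0.005] j6 -0.016 t 8.8833 w 0.0855 F [ 0.1  0.7 -0.1]
travel cm [-0.24  0.75  6.82] | 6.9 roll 0.004
tcp [ 0.4506 -0.1965  0.0958] yaw 1.046 tilt [-0.012  0.003] j6 -0.016 t 8.9333 w 0.0854 F [ 1.2 -0.1 -0.1]
travel cm [-0.22  0.53  6.98] | 7.0 roll 0.004
```

View pics/e3.png

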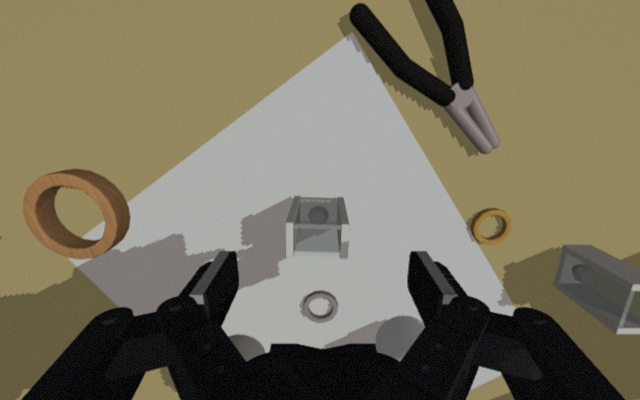

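```bash
python3 -c "
import cv2
a=cv2.imread('pics/e3.png')[185:270,275:365];cv2.imwrite('pics/e4.png',cv2.resize(a,None,fx=7,fy=7,interpolation=cv2.INTER_CUBIC))"
```

```text
(no output)
```

View pics/e4.png

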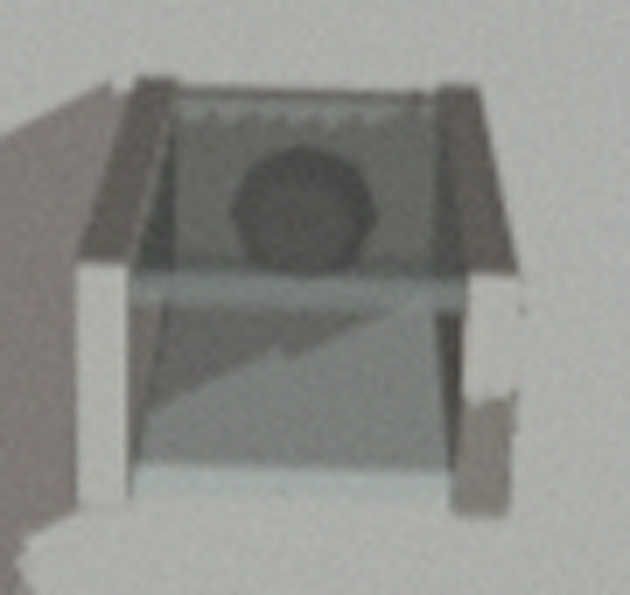

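```bash
python3 -c "
from h import *
C=lambda x,y:(275+x/7,185+y/7)
P=[onz('wrist',C(*q),.06) for q in((78,263),(76,508),(518,274),(512,514))]
a,b,c,d=P
print('ctr',np.mean(P,0).round(4),'w',np.linalg.norm(c-a),np.linalg.norm(d-b),np.linalg.norm(b-a),np.linalg.norm(d-c))
y1=c-a+d-b;x1=b-a+d-c;print('yaw of y',np.arctan2(y1[1],y1[0]),'x',np.arctan2(x1[1],x1[0])+np.pi/2)
m=np.mean(P,0);go((m[0],m[1],.026),np.arctan2(y1[1],y1[0]))
"
```

```text
ctr [ 0.4539 -0.2026  0.06  ] w 0.0394580461116813 0.04060002336156843 0.024525455001992737 0.02404539817558614
yaw of y 1.0266585935232133 x 1.025394577255899
tcp [ 0.4506 -0.1965  0.0958] yaw 1.046 tilt [-0.012  0.003] j6 -0.016 t 8.9333 w 0.0854 F [ 1.2 -0.1 -0.1]
travel cm [-0.34  0.68  6.98] | 7.0 roll 0.019
```

```bash
python3 -m handwheel '{"travel":[[-0.3,0.6,0],[-0.35,0.65,0],[-0.35,0.65,2.5],[-0.35,0.65,5],[-0.35,0.65,6.9]],"roll":[0.015,0.015,0.015,0.015,0.015],"hand":[1,1,1,1,1]}';  python3 -m handwheel '{"travel":[[0,0,0.0],[0,0,0]],"roll":[0,0],"hand":[1,1]}'; python3 -c "
from h import *
go((.4537,-.2020,.026),1.03)
cv2.imwrite('pics/e5.png',robot.read_camera('wrist'))
cv2.imwrite('pics/e5s.png',cv2.resize(robot.read_camera('side')[180:340,200:400],None,fx=3.5,fy=3.5))
go((.4537,-.2020,.026),1.03)
"
```

```text
clock: 9.35
tcp_pos: [0.4553, -0.2037, 0.0274]
ee_rot: [0.87, 0.493, -0.004, -0.003]
force: [0.2, 0.6, 0.2]
gripper_width: 0.0855
clock: 9.52
tcp_pos: [0.4558, -0.2041, 0.0279]
ee_rot: [0.87, 0.493, -0.004, -0.003]
force: [0.2, -0.4, -0.1]
gripper_width: 0.0855
tcp [ 0.4558 -0.2041  0.0279] yaw 1.03 tilt [-0.009  0.001] j6 -0.008 t 9.5167 w 0.0855 F [ 0.2 -0.4 -0.1]
travel cm [ 0.07 -0.29  0.19] | 0.4 roll 0.0
tcp [ 0.4571 -0.2049  0.0293] yaw 1.03 tilt [-0.006 -0.001] j6 -0.008 t 9.6167 w 0.0858 F [-0.4 -0.3 -1. ]
travel cm [ 0.07 -0.44  0.33] | 0.6 roll 0.0
```

View pics/e5.png

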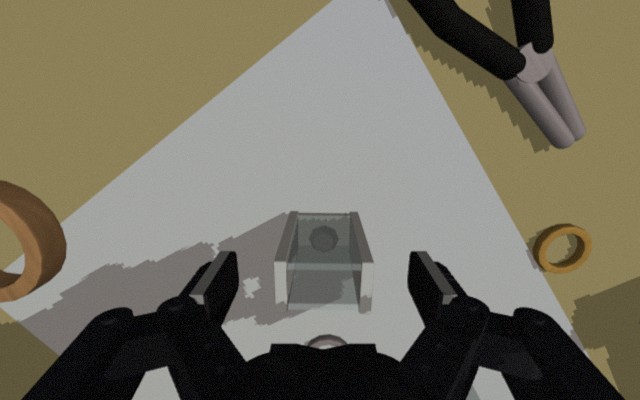

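View pics/e5s.png

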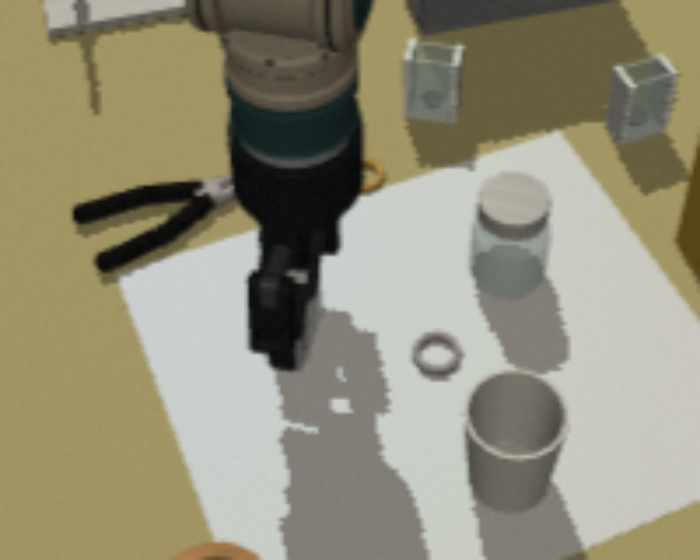

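```bash
python3 -c "
from h import *
P=[onz('wrist',q,.06) for q in((275.5,262.5),(276,309.5),(373.5,263.5),(373,311))]
m=np.mean(P,0);print(m,np.linalg.norm(P[2]-P[0]),np.linalg.norm(P[1]-P[0]));go((m[0],m[1],.026),1.03)
"
```

```text
[ 0.45303069 -0.20151672  0.06      ] 0.039221368002720754 0.022430424003697727
tcp [ 0.4571 -0.2049  0.0293] yaw 1.03 tilt [-0.006 -0.001] j6 -0.008 t 9.6167 w 0.0858 F [-0.4 -0.3 -1. ]
travel cm [ 0.08 -0.52  0.33] | 0.6 roll 0.0
```

```bash
python3 -m handwheel '{"travel":[[0.05,-0.35,0.2],[0.05,-0.35,0.2],[0.05,-0.35,0.2],[0.05,-0.35,0.2],[0.05,-0.35,0.2]],"roll":[0,0,0,0,0],"hand":[1,1,0.3,0.3,0.3]}' 40; python3 -m handwheel '{"travel":[[0,0,0],[0,0,0],[0,0,0],[0,0,0]],"roll":[0,0,0,0],"hand":[0.3,0.3,0.3,0.3]}'; python3 -c "
from h import *
go((.453,-.2015,.026),1.03)"
```

```text
clock: 10.03
tcp_pos: [0.4545, -0.2028, 0.0276]
ee_rot: [0.87, 0.493, -0.003, -0.001]
force: [-0.0, 0.4, 0.1]
gripper_width: 0.0516
clock: 10.37
tcp_pos: [0.4547, -0.2029, 0.0278]
ee_rot: [0.87, 0.493, -0.003, -0.001]
force: [-0.5, -0.4, 2.6]
gripper_width: 0.0397
tcp [ 0.4547 -0.2029  0.0278] yaw 1.03 tilt [-0.005 -0.001] j6 -0.007 t 10.3667 w 0.0397 F [-0.5 -0.4  2.6]
travel cm [ 0.03 -0.22  0.18] | 0.3 roll 0.0
```

```bash
python3 -m handwheel '{"travel":[[0,0,-1.5],[0,0,-4],[0,0,-7],[0,0,-10],[0,0,-12]],"roll":[0,0,0,0,0],"hand":[0.3,0.3,0.3,0.3,0.3]}'; python3 -m handwheel '{"travel":[[0,0,0],[0,0,0]],"roll":[0,0],"hand":[0.3,0.3]}'; python3 -c "
from h import *
go((.504,.164,.15),1.51)
cv2.imwrite('pics/f1.png',robot.read_camera('wrist'))
cv2.imwrite('pics/f1s.png',cv2.resize(robot.read_camera('side')[80:340,180:420],None,fx=2.3,fy=2.3))
"
```

```text
clock: 10.78
tcp_pos: [0.456, -0.2031, 0.1501]
ee_rot: [0.87, 0.493, -0.002, 0.0]
force: [0.7, 0.6, -1.3]
gripper_width: 0.0393
clock: 10.95
tcp_pos: [0.457, -0.2037, 0.1512]
ee_rot: [0.87, 0.493, -0.001, 0.002]
force: [0.0, 0.2, -1.2]
gripper_width: 0.0392
tcp [ 0.457  -0.2037  0.1512] yaw 1.03 tilt [-0.001 -0.004] j6 -0.006 t 10.95 w 0.0392 F [ 0.   0.2 -1.2]
travel cm [ 3.395e+01 -1.488e+01 -3.000e-02] | 37.1 roll -0.48
```

View pics/f1.png

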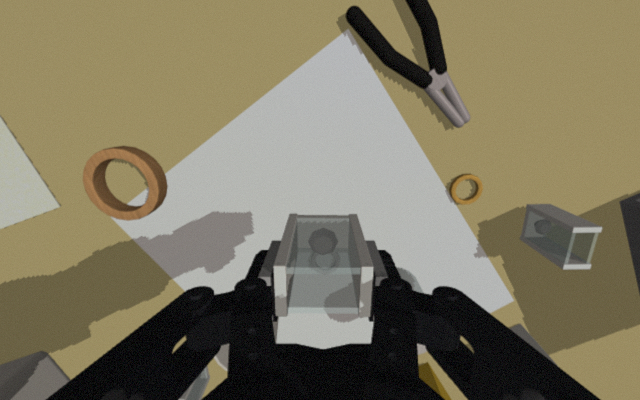

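View pics/f1s.png

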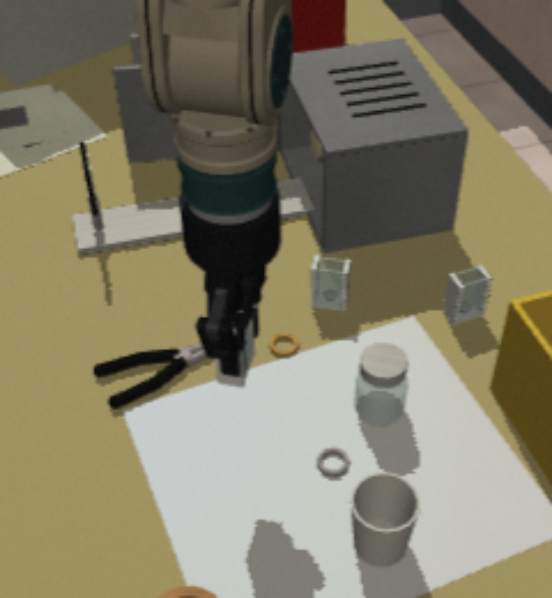

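The cell is held by its frosted walls at (275–370, 215–310) and is clear of the table, and the bystanders have not moved. Carrying it to the beam.

```bash
python3 -m handwheel '{"travel":[[1.5,-0.65,0],[4,-1.75,0],[7,-3.05,0],[10,-4.4,0],[13,-5.7,0]],"roll":[-0.02,-0.06,-0.12,-0.18,-0.24],"hand":[0.3,0.3,0.3,0.3,0.3]}'; python3 -c "
from h import *
go((.504,.164,.15),1.51)"
```

```text
clock: 11.47
tcp_pos: [0.471, -0.0599, 0.146]
ee_rot: [0.804, 0.594, -0.004, -0.003]
force: [1.6, -0.5, -0.4]
gripper_width: 0.0395
tcp [ 0.471  -0.0599  0.146 ] yaw 1.272 tilt [-0.01  0.  ] j6 0.037 t 11.4667 w 0.0395 F [ 1.6 -0.5 -0.4]
travel cm [22.37 -3.43 -0.43] | 22.6 roll -0.238
```

```bash
python3 -m handwheel '{"travel":[[3,-0.45,0],[6,-0.9,0],[9,-1.4,-0.2],[12,-1.85,-0.3],[15,-2.3,-0.4]],"roll":[-0.05,-0.1,-0.15,-0.2,-0.235],"hand":[0.3,0.3,0.3,0.3,0.3]}'; python3 -c "
from h import *
go((.504,.164,.15),1.51)"
```

```text
clock: 11.88
tcp_pos: [0.4912, 0.0916, 0.1473]
ee_rot: [0.728, 0.685, -0.005, -0.005]
force: [0.9, 0.0, -1.6]
gripper_width: 0.0395
tcp [0.4912 0.0916 0.1473] yaw 1.51 tilt [-0.015 -0.   ] j6 0.116 t 11.8833 w 0.0395 F [ 0.9  0.  -1.6]
travel cm [ 7.3   0.83 -0.29] | 7.4 roll -0.0
```

```bash
python3 -m handwheel '{"travel":[[2.5,0.3,0],[5,0.6,0],[7,0.8,0],[7.3,0.8,0],[7.3,0.8,0]],"roll":[0,0,0,0,0],"hand":[0.3,0.3,0.3,0.3,0.3]}';python3 -m handwheel '{"travel":[[0,0,0],[0,0,0]],"roll":[0,0],"hand":[0.3,0.3]}'; python3 -c "
from h import *
go((.504,.164,.0828),1.51)
for c in ('wrist','side','scene'):
  cv2.imwrite(f'pics/g_{c}.png',robot.read_camera(c))
"
```

```text
clock: 12.3
tcp_pos: [0.5021, 0.1646, 0.1449]
ee_rot: [0.728, 0.686, -0.007, -0.006]
force: [-0.6, -0.7, -1.0]
gripper_width: 0.0394
clock: 12.47
tcp_pos: [0.5007, 0.1636, 0.1434]
ee_rot: [0.728, 0.686, -0.009, -0.007]
force: [-0.2, -0.3, -1.7]
gripper_width: 0.0396
tcp [0.5007 0.1636 0.1434] yaw 1.511 tilt [-0.022 -0.002] j6 0.252 t 12.4667 w 0.0396 F [-0.2 -0.3 -1.7]
travel cm [0.08 0.46 6.05] | 6.1 roll 0.001
```

View pics/g_wrist.png

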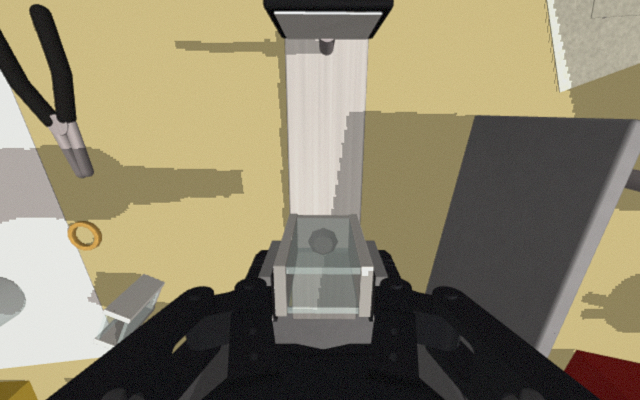

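View pics/g_side.png

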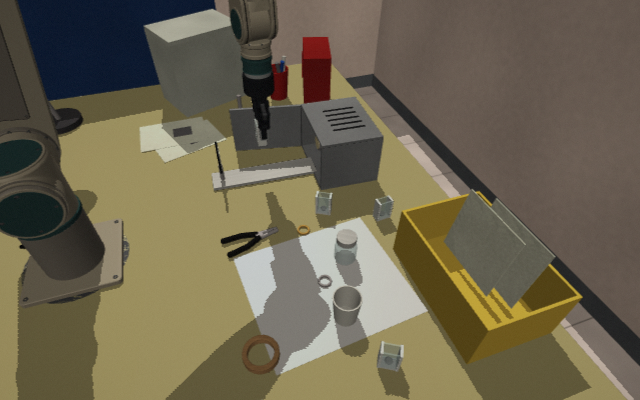

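View pics/g_scene.png

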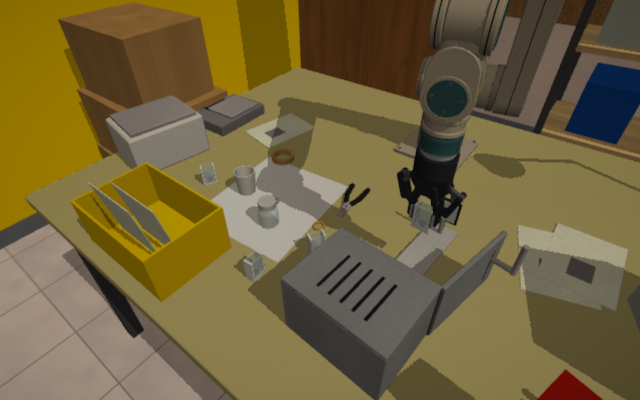

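```bash
python3 -c "
import cv2
a=cv2.imread('pics/g_wrist.png')[0:320,230:430];cv2.imwrite('pics/g2.png',cv2.resize(a[:110],None,fx=4,fy=4,interpolation=cv2.INTER_CUBIC));cv2.imwrite('pics/g3.png',cv2.resize(a[140:320],None,fx=3,fy=3,interpolation=cv2.INTER_CUBIC))"
```

```text
(no output)
```

View pics/g2.png

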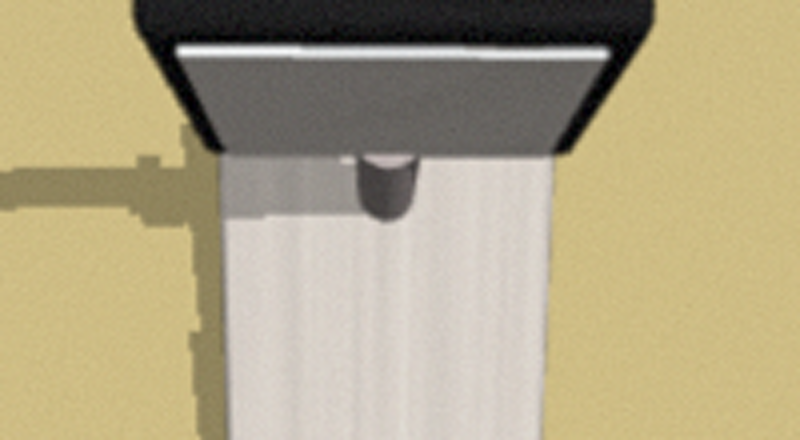

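View pics/g3.png

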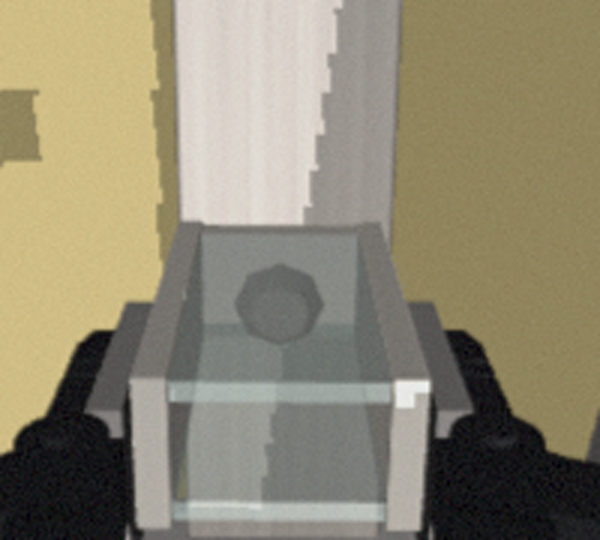

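```bash
python3 -c "
from h import *
cal=robot.get_calibration('wrist');s=robot.read_state()
o=lambda u,v,z:onz('wrist',(u,v),z,cal)
l1,l2,r1,r2=o(286,50,.01),o(291,206.7,.01),o(367.75,50,.01),o(360.3,206.7,.01)
for a,b in((l1,l2),(r1,r2)):print('rail yaw',np.arctan2(*(b-a)[1::-1]),'w',np.linalg.norm(l1-r1),np.linalg.norm(l2-r2))
s1,s2=o(285,38.25,.053),o(373.25,38.25,.053);sc=(s1+s2)/2
print('screen',s1,s2,sc,np.linalg.norm(s1-s2),'yaw',np.arctan2(*(s2-s1)[1::-1])-np.pi/2)
c=((l1+l2+r1+r2)/4);yw=-.058
print('axis pt',c,'y at beam x .504:',c[1]+np.tan(yw)*(.504-c[0]),'from screen',sc[1]+np.tan(yw)*(.504-sc[0]), 'x',sc[0]+.127*np.cos(yw))
zt=s['tcp_pos'][2]+.0322
P=[o(*q,zt) for q in((273.7,266),(275.3,316),(373.3,266.7),(371.3,316))];m=np.mean(P,0)
y1=P[2]-P[0]+P[3]-P[1];print('cell',m,'yaw y',np.arctan2(y1[1],y1[0]),np.linalg.norm(y1)/2)
print(s['tcp_pos'],Ro.from_quat(s['ee_rot']).as_matrix()[:2,2])
for cam in('side','scene'):
  robot.read_camera(cam)
  for n in('cell_center','lamp_door_hinge','lamp_handle_grip'):
    for r in robot.spot_point(n,cam)[:5]:print(n,cam,r)
"
```

```text
rail yaw -0.06054410035069598 w 0.06841060810485676 0.06732419536470609
rail yaw -0.06840897348233271 w 0.06841060810485676 0.06732419536470609
screen [0.3777891 0.1442797 0.053    ] [0.38149953 0.20563993 0.053     ] [0.37964431 0.17495982 0.053     ] 0.06147231722545879 yaw -0.06039610363980641
axis pt [0.44834967 0.16944044 0.01      ] y at beam x .504: 0.16620909213823282 from screen 0.16773908697180884 x 0.5064307597193328
cell [0.49819177 0.16393548 0.17674577] yaw y 1.5085145977099494 0.03993134934007726
[0.50173687 0.16362586 0.14454577] [-0.01960837 -0.00142827]
cell_center side {'at': [207.3, 326.1], 'confidence': 0.78}
cell_center side {'at': [206.7, 383.1], 'confidence': 0.61}
cell_center side {'at': [357.4, 392.0], 'confidence': 0.56}
cell_center side {'at': [130.0, 259.7], 'confidence': 0.5}
lamp_door_hinge side {'at': [109.0, 301.5], 'confidence': 0.64}
lamp_door_hinge side {'at': [170.2, 266.2], 'confidence': 0.31}
lamp_handle_grip side {'at': [103.3, 238.5], 'confidence': 0.92}
cell_center scene {'at': [264.7, 253.9], 'confidence': 0.9}
cell_center scene {'at': [216.6, 424.1], 'confidence': 0.87}
cell_center scene {'at': [174.0, 206.8], 'confidence': 0.84}
cell_center scene {'at': [241.8, 312.7], 'confidence': 0.77}
lamp_door_hinge scene {'at': [286.9, 437.1], 'confidence': 0.8}
lamp_handle_grip scene {'at': [253.9, 523.5], 'confidence': 0.63}
```

```bash
python3 -c "
from h import *
go((.507,.166,.0828),1.509)"
```

```text
tcp [0.5022 0.1645 0.145 ] yaw 1.512 tilt [-0.019 -0.001] j6 0.252 t 13.0167 w 0.0398 F [-0.3  0.6 -0. ]
travel cm [0.19 0.58 6.21] | 6.2 roll 0.003
```

```bash
python3 -m handwheel '{"travel":[[0.2,0.6,1.5],[0.2,0.6,3],[0.2,0.6,4.5],[0.2,0.6,5.7],[0.2,0.6,6.2]],"roll":[0,0,0,0,0],"hand":[0.3,0.3,0.3,0.3,0.3]}';python3 -m handwheel '{"travel":[[0,0,0],[0,0,0],[0,0,0]],"roll":[0,0,0],"hand":[0.3,0.3,0.3]}'; python3 -c "
from h import *
go((.507,.166,.0828),1.509)
for c in ('wrist','side','scene'):
  cv2.imwrite(f'pics/h_{c}.png',robot.read_camera(c))
a=cv2.imread('pics/h_scene.png')[170:330,380:540];b=cv2.imread('pics/h_side.png')[80:200,200:320]
cv2.imwrite('pics/h2.png',np.hstack([cv2.resize(a,(400,400),interpolation=2),cv2.resize(b,(400,400),interpolation=2)]))
go((.507,.166,.0828),1.509)
"
```

```text
clock: 13.43
tcp_pos: [0.5058, 0.1659, 0.0812]
ee_rot: [0.728, 0.686, -0.008, -0.007]
force: [-0.6, -0.2, -1.4]
gripper_width: 0.0394
clock: 13.68
tcp_pos: [0.5063, 0.166, 0.0818]
ee_rot: [0.728, 0.686, -0.008, -0.006]
force: [-0.4, 0.7, -1.7]
gripper_width: 0.0397
tcp [0.5063 0.166  0.0818] yaw 1.512 tilt [-0.02  -0.001] j6 0.253 t 13.6833 w 0.0397 F [-0.4  0.7 -1.7]
travel cm [ 0.    0.06 -0.1 ] | 0.1 roll 0.003
tcp [0.5066 0.166  0.0821] yaw 1.512 tilt [-0.02  -0.001] j6 0.253 t 13.8333 w 0.0398 F [ 0.6  0.4 -0.7]
travel cm [-0.    0.04 -0.07] | 0.1 roll 0.003
```

View pics/h2.png

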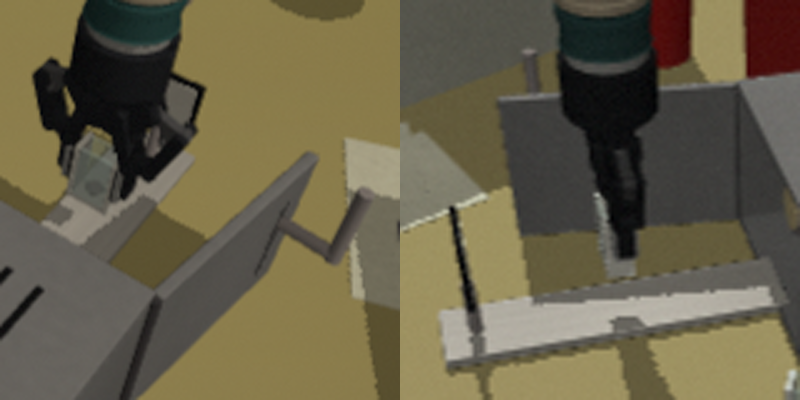

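View pics/h_wrist.png

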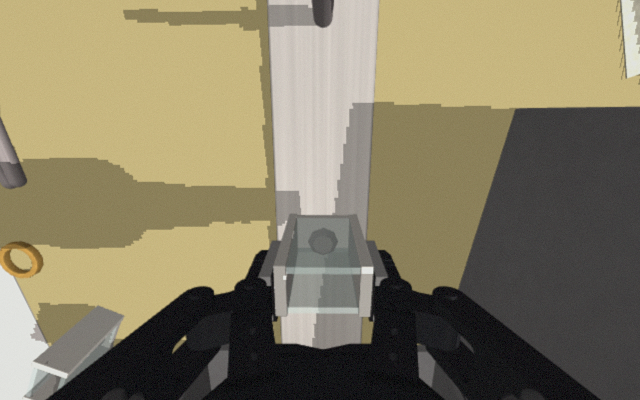

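```bash
python3 -c "
from h import *
cal=robot.get_calibration('wrist');s=robot.read_state()
o=lambda u,v,z:onz('wrist',(u,v),z,cal)
for v,l,r in((50,270,377.5),(190,276.5,370.5)):
  a,b=o(l,v,.01),o(r,v,.01);m=(a+b)/2;print('rail mid',m,np.linalg.norm(a-b),'->y at .5045',m[1]+np.tan(-.062)*(.5045-m[0]))
zt=s['tcp_pos'][2]+.0322
P=[o(*q,zt) for q in((273.7,266),(275.3,316),(373.3,266.7),(371.3,316))];m=np.mean(P,0);y1=P[2]-P[0]+P[3]-P[1];print('cell',m-[0,0,.03],np.arctan2(y1[1],y1[0]))
# door: handle top
for cam,uv in(('scene',(380+370*.4,170+190*.4)),('side',(200+(530-400)*.3,80+52*.3))):
  p=onz(cam,uv,.162);v=p[:2]-[.6405,.2613];print('handle',p,'door',(-.062-(np.arctan2(v[1],v[0])-np.arctan2(-.18,-.056)))%(2*np.pi))
im=robot.read_camera('scene').copy();im2=robot.read_camera('side').copy()
R=Ro.from_euler('z',-.062).as_matrix()
for cam,I in(('scene',im),('side',im2)):
  for x in(-.012,.012):
    for y in(-.02,.02):
      for z in(-.03,.03):
        u=proj(cam,R@np.array([x,y,z])+[.5055,.1665,.085]);cv2.circle(I,(int(round(u[0]*4)),int(round(u[1]*4))),2,(0,0,255),-1,shift=2)
cv2.imwrite('pics/i.png',np.hstack([cv2.resize(im[180:280,370:470],(400,400),interpolation=2),cv2.resize(im2[90:190,215:315],(400,400),interpolation=2)]))
"
```

```text
rail mid [0.39509404 0.17282076 0.01      ] 0.06920254622146779 ->y at .5045 0.16602888131737684
rail mid [0.48829025 0.16726712 0.01      ] 0.06906117146573316 ->y at .5045 0.16626082637219047
cell [0.50303989 0.16633135 0.08429814] 1.5097814580573934
handle [0.4711351  0.35427539 0.162     ] door 1.7092254426386617
handle [0.47761256 0.34493515 0.162     ] door 1.68152980307761
```

View pics/i.png

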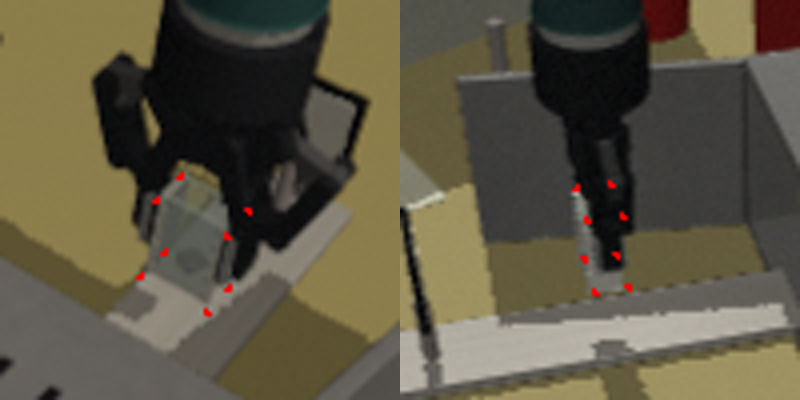

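In the last overlay the predicted cell corners (red) fall within about 1–2 px of the held cell in both fixed views. Sideways offset is under 1 mm, the yaw matches and the door is at about 1.7 rad, so I'm handing in.

```bash
python3 -c "
from h import *
go((.507,.166,.0828),1.509)
print(robot.close_job())"
```

```text
tcp [0.5064 0.166  0.0819] yaw 1.512 tilt [-0.02  -0.001] j6 0.253 t 13.9333 w 0.0394 F [ 0.5 -0.5 -0.9]
travel cm [ 0.    0.06 -0.09] | 0.1 roll 0.003
the job is handed in; nothing more can be done
None
```

I opened the cabinet door by its handle and left it open. I then picked up the cell nearest the base by its two frosted sides and handed the job in, still holding it over the rail at 13.9 s. Closing the job reported no verdict.

**Last checks:**

| Check | Measured | Required |
|---|---|---|
| Door angle | about 1.68–1.71 rad (two cameras) | above 1.35 rad |
| Cell sideways | within about 1 mm of the beam axis | within 10 mm |
| Cell along the light | about 2–3 mm off | within 45 mm |
| Cell height | 84 mm | 85 ± 12 mm |
| Window facing the lens | about 0.01 rad off | below 0.17 rad |
| Upright | tool tilt 0.02 rad | below 0.15 rad |
| Grip | 40 N set, width 39–40 mm | above 1 N |

- **Bystanders:** none had visibly moved in the last full views, taken before lowering the cell; I did not measure them again.
- **Disagreements:** the trained network put the beam spot 5–8 mm to one side of where the rail and screen measurements put it. I used the rail and screen, because the overlays in both fixed cameras agreed with them. Tool pose readings wandered by 1–2 mm.

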